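# Salt shaker from the flap dispenser

### The arm

A 7-joint arm with a two-finger parallel gripper is mounted at the origin on the work surface. World frame = base frame: x ahead of the robot, y to its left, z up, the work surface at z = 0. Lengths are in m, angles in rad, forces in N, time in s.
With the tool pointing down it reaches from about 0.425 to 0.925 m from the base axis. Payload 6.8 kg.
Tool frame: the origin (TCP) lies midway between the tips of the shut fingers; the grasp point (between the pads) lies 19 mm behind it; z points along the fingers, y is the direction in which the jaws open and shut (so a half turn about z gives the same grasp; the last joint's range is limited). The gripper opens to 85 mm and grips with 20 to 120 N. Pads are 22 mm wide; open, the fingers measure 114 mm over their backs; the gripper's body (76 mm by 85 mm) begins 54 mm behind the grasp point. The pads swing forward as they close: fully open they stand 13 mm farther back than shut.
Start: joints at [-1.438, 0.477, 0.022, 1.555, -0.011, 1.109, -0.083], TCP at [0.161, 0.656, 0.231] pointing down, gripper open.
Joint ranges: [-2.96, 2.96], [-0.34, 2.1], [-1.41, 1.46], [0.24, 2.44], [-1.37, 4.51], [0.17, 1.92], [-2.96, 2.96]. Speed limits (rad/s): [2.39, 2.39, 3.14, 3.14, 3.14, 3.14, 3.14].

### API

Orientations are given as a unit quaternion [w, x, y, z].
In Python, from station import readout, eyes, ticket gives the robot as it stands. The module is installed in compiled form; this text tells all that it offers.
- The arm moves only by the shell command python3 -m crank 'ROWS' [FORCE]. ROWS is JSON, a list of rows, each an object of numbers: "jaw": the opening in per cent of the stroke, from 0 (shut) to 100 (fully open); "x", "y", "z": the shift along the tool's x, y, z in mm; "ax", "ay", "az": the turn, a rotation vector about the tool's x, y, z in degrees. In form: [{"jaw": .., "x": .., "y": .., "z": .., "ax": .., "ay": .., "az": ..}, ...]. A call has 1 to 12 rows; each row shifts and turns the commanded pose from where the row before left it, along the tool's axes as they then stand; what a row does not reach is not made up. A row lasts 1/8 s, in which the tool goes at most 62.5 mm and 10.7 degrees, less where a joint would pass 70% of its speed; a pose out of reach is approached as far as the arm can. A call with a gripper value outside its range is refused whole. The fingers move at their own pace and stop on an object; FORCE is the grip in N (left out, the last holds). Time passes only in rows, so rows that do not move let the fingers close. It gives the time, the measured TCP pose, the force and the opening at its end, in the units of the state.
- readout.get_obs(): the state, without advancing time (a new reading comes with each control period).
- eyes.read_camera(name): name is "scene" or "top"; returns (picture, depth): 384x512x3 uint8, red, green, blue; 384x512 float32, m along the optical axis (not along the pixel's ray), 0 where there is no reading.
- eyes.calibration(name): a dict with "fx", "fy", "cx", "cy" (pixels), "R" (3x3) and "t" (3): a world point X has camera coordinates R X + t. Camera axes: x right, y down, z forward; pixel columns grow to the right and rows downward; lengths in m; the calibration is good to about 2 mm. A picture is of the moment at which its call begins. calibration takes no time and is no camera call.
- ticket.hand_in(): hands the job in, once; it reports no verdict.
The state is a dict: "t": time; "q": joint angles; "joint_vel": joint speeds; "joint_torque": joint torques, N m; "eef_pos": TCP position; "tool_rot": TCP orientation; "contact_force": force on the tool from outside, world axes, zero at the start; "torque": the same for the moment, N m; "gripper_width": opening from 0.0 (shut) to 1.0 (fully open).
Only numpy, scipy, OpenCV 4.12 (cv2) and the standard library are available. Lean on these libraries where they do the work, as an engineer would, in place of code of your own. Each camera call takes 0.05 s, during which the arm holds its last target. There are 200 camera calls.

### The job

Swing back the spring flap of the dispenser and, holding it open with your hand, take out the slender salt shaker (not the squat, wide pot standing beside it). Set the shaker down upright in the middle of the white cutting board, lowering it onto the board rather than dropping it, and leave the flap sprung shut.

Things in the scene. Friction and masses are not known exactly. Their poses are not given: they have to be found in the camera images.
- shaker: Slender upright stainless steel salt shaker with a rounded top: 26 mm diameter (straight up to 48 mm), 60 mm tall, about 60 g, in one of the dispenser's two places. Origin at the centre of its underside, z up. Round: grip it across any diameter; fingers closing along the dispenser's y fit best.
- dispenser: Fixed aluminium plinth, x -30..50 mm, y -150..150 mm, top at z = 38 mm with an 8 mm lip. Origin on the underside below the line of the places; x points away from the robot (within 15 deg), z up. At about x 0, y +72 and -72 mm stand the shaker and a squat dome-topped steel pot (42 mm wide, 45 tall), either way round. The flap hoods both; the far (+x) side is open.
- flap (a joint): L-shaped hood, 290 mm wide, rad: 0 shut, 1.3 fully open. Hinge along y at dispenser x -33, z 12 mm; steel upright to z 108, then a clear 3 mm roof to a 6 mm dark steel edge rod at x 20, z 108. Fingers lowered beyond the rod and drawn to -x swing it back: 0.33 with the rod at x -14, z 120. A light spring (under 1 N) shuts it; a shaker held and lifted straight up slides past it.
- board: Fixed cutting board of hard white polyethylene, 200 mm (x) by 260 mm (y), 18 mm thick. Origin at the centre of its underside, z up; the shaker belongs on top above this centre. A steel bench scraper, up to 14 mm high, lies flat along its -y edge, about 45 mm or more from the middle.

How it is judged:
On the way, in this order (a step that is already met when the one before it is completed fails the run):
1. the flap is swung open while the shaker still stands in the dispenser (value of joint flap above 0.15 rad and z of shaker in the frame of dispenser below 0.05 m), for 0.1 s.
2. the shaker is lifted out, its underside above the top of the shut flap (z of shaker in the frame of dispenser above 0.112 m), for 0.05 s.
3. the shaker, still held, is lowered to within 15 mm of the board near its middle (contact force between the fingers and shaker above 0.5 N and z of shaker in the frame of board below 0.033 m and horizontal distance between shaker and board below 0.045 m), for 0.05 s.
At the end, for the whole second after the job is handed in: The salt shaker stands upright (within about 9 degrees) and at rest on the cutting board within 40 mm of its middle, and the flap of the dispenser is shut (within 0.08 rad) (horizontal distance between shaker and board below 0.04 m and z of shaker in the frame of board between 0.012 and 0.024 m and angle between shaker's own z axis and vertical below 0.15 rad and linear speed of shaker below 0.02 m/s and value of joint flap below 0.08 rad); the robot touches nothing.
It also fails if it takes over 37 s, if anything falls off the work surface, if the arm or the gripper's body presses on something with over 40 N, if the wrist force passes 120 N, or if a joint passes its speed limit or range.

## Working session

There is one attempt and no reset: what is moved stays moved. The work goes in short steps, Python scripts to look and compute and a shell command to move; the robot and the scene stay as the last step left them, time stands still between calls to the robot, and variables do not carry over. Pictures are saved under pics/ and viewed, about 8 in all and at most 12, crops included, and the job is handed in when it is done.

```bash
mkdir -p pics; python3 - <<'E'
from station import readout, eyes
import cv2, numpy as np
for n in("scene","top"):
    p,d=eyes.read_camera(n); cv2.imwrite(f"pics/{n}0.png",p[:,:,::-1]); np.savez(f"{n}0.npz",p=p,d=d)
    c=eyes.calibration(n); print(n,{k:np.round(v,3).tolist() for k,v in c.items()})
print(readout.get_obs())
E
```

```text
scene {'fx': 360.19, 'fy': 360.19, 'cx': 261.798, 'cy': 193.05, 'R': [[0.374, 0.927, -0.01], [0.67, -0.278, -0.689], [-0.641, 0.251, -0.725]], 't': [-0.212, -0.305, 1.08]}
top {'fx': 386.175, 'fy': 386.175, 'cx': 251.155, 'cy': 191.907, 'R': [[-0.027, -1.0, -0.001], [-0.992, 0.027, -0.125], [0.125, -0.002, -0.992]], 't': [0.041, 0.511, 0.784]}
{'t': 0.1, 'q': array([-1.43814169,  0.47770641,  0.02234024,  1.55630033, -0.0114773 ,
        1.10927874, -0.08312307]), 'joint_vel': array([ 0.00018846, -0.00273148, -0.00050042, -0.00349171, -0.00011563,
        0.00017894,  0.00105139]), 'joint_torque': array([ 3.74292140e-03, -5.97761929e+01,  1.61342751e+00, -2.81957138e+01,
        1.28118010e-02,  5.02465366e-03,  3.58754085e-05]), 'eef_pos': array([0.16083758, 0.65504395, 0.23045235]), 'tool_rot': array([-2.83143696e-05,  1.20081923e-01,  9.92763678e-01, -7.81788824e-04]), 'contact_force': array([-0.76126839, -0.23098947,  0.67365134]), 'torque': array([ 0.01010187, -0.00749182,  0.03098583]), 'gripper_width': 1.0027098431237464}
```

View pics/scene0.png

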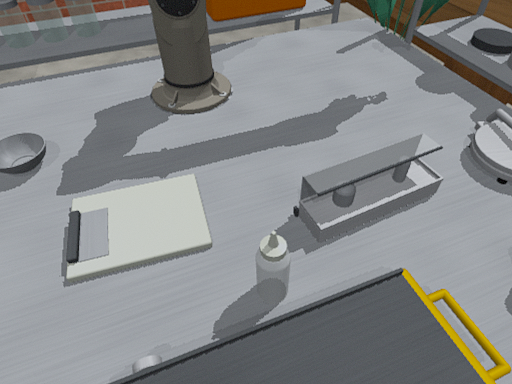

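View pics/top0.png

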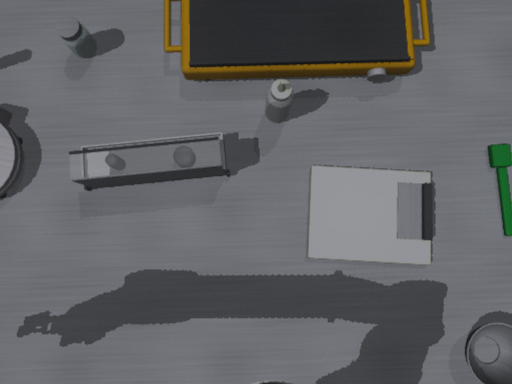

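The scene view shows the shaker at about (402,170), the pot at (344,194), and the board around (140,225). In the top view they are at (112,160), (185,155) and (370,215). The shaker is therefore in the +y place.

```bash
cat > h.py <<'E'
import numpy as np
from station import eyes
def ray(n,u,v):
    c=eyes.calibration(n);R=np.array(c["R"]);t=np.array(c["t"])
    return -R.T@t, R.T@np.array([(u-c["cx"])/c["fx"],(v-c["cy"])/c["fy"],1.])
def onz(n,u,v,z):
    o,d=ray(n,u,v); return o+d*(z-o[2])/d[2]
def proj(n,X):
    c=eyes.calibration(n);p=np.array(c["R"])@X+c["t"]; return np.array([c["fx"]*p[0]/p[2]+c["cx"],c["fy"]*p[1]/p[2]+c["cy"]])
def tri(u1,u2):
    o,d=ray("top",*u1);p,e=ray("scene",*u2)
    s=np.linalg.lstsq(np.c_[d,-e],p-o,rcond=None)[0];a=o+s[0]*d;b=p+s[1]*e
    return (a+b)/2,np.linalg.norm(a-b)
E
python3 - <<'E'
import cv2,numpy as np
from h import *
t=np.load("top0.npz");s=np.load("scene0.npz")
g=t["p"].min(2)
m=((g>130)).astype(np.uint8);m[:, :295]=0;m[:155]=0;m[275:]=0;m[:,440:]=0
m=cv2.morphologyEx(m,cv2.MORPH_OPEN,np.ones((5,5)))
c=max(cv2.findContours(m,0,2)[0],key=cv2.contourArea);r=cv2.minAreaRect(c);print(r)
for p in cv2.boxPoints(r): print(p,onz("top",*p,.018).round(4))
a=cv2.resize(t["p"][120:205,60:240],None,fx=4.4,fy=4.4,interpolation=cv2.INTER_CUBIC)
cv2.imwrite("pics/ct.png",a[:,:,::-1])
a=cv2.resize(s["p"][125:245,285:450],None,fx=4.8,fy=4.8,interpolation=cv2.INTER_CUBIC)
cv2.imwrite("pics/cs.png",a[:,:,::-1])
E
```

```text
((370.3620910644531, 214.6635284423828), (122.60001373291016, 91.42228698730469), 3.2704875469207764)
[306.5541  256.80307] [ 0.3729 -0.0853  0.018 ]
[311.76974 165.52968] [ 0.5677 -0.1054  0.018 ]
[434.17007 172.52399] [ 0.5451 -0.369   0.018 ]
[428.95444 263.79736] [ 0.3515 -0.3413  0.018 ]
```

View pics/ct.png

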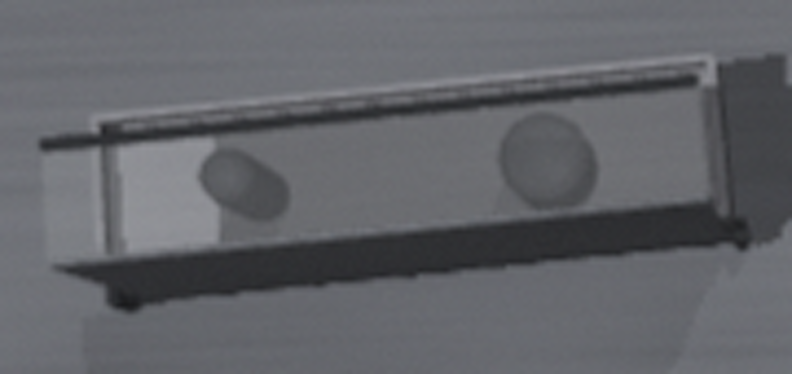

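View pics/cs.png

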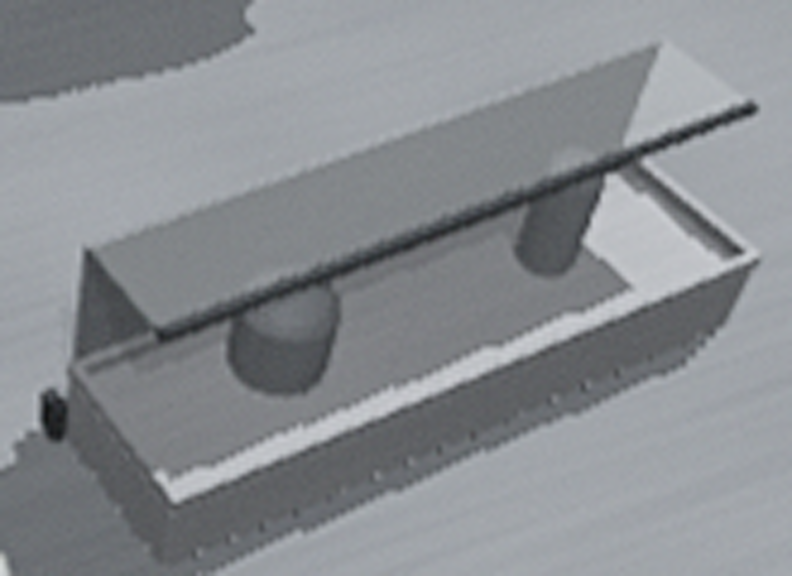

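In the crops, the rod runs from (69,153) to (218,138) in the top view and from (319,194) to (442,147) in the scene view. The shaker's head is at top (112,160), and the pot is well away from it. Next I'll triangulate the dispenser frame, the shaker and the board.

```bash
python3 - <<'E'
from h import *
T=lambda x,y:(60+x/4.4,120+y/4.4)
S=lambda x,y:(285+x/4.8,125+y/4.8)
L,e1=tri(T(42,145),S(755,107)); Rr,e2=tri(T(697,80),S(163,333))
print("rod",L,e1,Rr,e2,np.linalg.norm(L-Rr))
y=L-Rr;yaw=np.arctan2(-y[0],y[1]);print("yaw",np.degrees(yaw))
a=[onz("top",*T(42,145),.108),onz("top",*T(697,80),.108),onz("scene",*S(755,107),.108),onz("scene",*S(163,333),.108)]
print(np.round(a,4))
for z in(.046,):
  b=[onz("top",*T(95,120),z),onz("top",*T(712,57),z),onz("scene",*S(758,260),z),onz("scene",*S(172,500),z)]
  print("far lip",np.round(b,4))
print("shaker head top@.085",onz("top",*T(227,174),.085),"base",onz("top",*T(262,196),.038))
print("scene base front edge",onz("scene",*S(546,276),.038))
yw=np.arctan2(-(a[0]-a[1])[0],(a[0]-a[1])[1])
for nm,w in(("top",a[:2]),("scene",a[2:])):
  d=w[0]-w[1];yw=np.arctan2(-d[0],d[1]);R=np.array([[np.cos(yw),-np.sin(yw)],[np.sin(yw),np.cos(yw)]])
  o=(w[0]+w[1])[:2]/2-R@[.020,0];print(nm,"yaw",np.degrees(yw),"O",o,"+y place",o+R@[0,.072])
for p in((195,178),(210,242)): print("board scene",onz("scene",*p,.018))
# board edges by line fit
import cv2
t=np.load("top0.npz");g=t["p"].min(2);m=g>130
P=np.array([[u,v] for v in range(175,255) for u in [np.argmax(m[v,295:])+295]],float)
Q=np.array([onz("top",*(p-[.5,0]),.018) for p in P]);f=cv2.fitLine(Q[:,:2].astype(np.float32),cv2.DIST_HUBER,0,.01,.01).ravel();print("board +y edge",f)
for vv in(0,1):
  P=np.array([[u,(np.argmax(m[155:,u])+154.5 if vv==0 else 279.5-np.argmax(m[279::-1,u]))] for u in range(320,420)],float)
  Q=np.array([onz("top",*p,.018) for p in P]);print("edge",cv2.fitLine(Q[:,:2].astype(np.float32),cv2.DIST_HUBER,0,.01,.01).ravel())
E
```

```text
rod [0.58872094 0.3788668  0.10905755] 0.0032176049609436695 [0.6096765  0.09004579 0.11019451] 0.003466644608669601 0.2895824683207431
yaw 4.149854509793144
[[0.588  0.3778 0.108 ]
 [0.6095 0.0886 0.108 ]
 [0.588  0.3822 0.108 ]
 [0.6084 0.093  0.108 ]]
far lip [[0.6146 0.3823 0.046 ]
 [0.6375 0.0863 0.046 ]
 [0.6189 0.3843 0.046 ]
 [0.638  0.0883 0.046 ]]
shaker head top@.085 [0.5778683  0.30437518 0.085     ] base [0.57705458 0.30443672 0.038     ]
scene base front edge [0.58621234 0.30106018 0.038     ]
top yaw 4.2483858685619404 O [0.57882249 0.23174342] +y place [0.5734887  0.30354558]
scene yaw 4.034131930644495 O [0.578216   0.23617245] +y place [0.57315075 0.30799406]
board scene [ 0.38799471 -0.0870074   0.018     ]
board scene [ 0.56752347 -0.1051656   0.018     ]
board +y edge [ 0.99674374 -0.08063439  0.45625654 -0.09531769]
edge [ 0.0850876   0.9963735   0.556997   -0.22985043]
edge [ 0.08558325  0.99633104  0.36198223 -0.21709141]
```

Measured values:
- **Dispenser:** yaw about 4.15°
- **Shaker:** about (0.576, 0.3045), taken from the +y place
- **Board centre:** about (0.459, −0.224)

First I turn the jaws to line up with the dispenser's y.

```bash
cat >> h.py <<'E'
from scipy.spatial.transform import Rotation as Ro
from station import readout
def go(X):
    o=readout.get_obs();w,x,y,z=o["tool_rot"];R=Ro.from_quat([x,y,z,w]).as_matrix()
    print("t",o["t"],"pos",o["eef_pos"].round(4),"tooly",R[:,1].round(3),"z",R[:,2].round(3),"jaw",round(o["gripper_width"],3),"F",o["contact_force"].round(1))
    print("shift mm",(R.T@(np.array(X)-o["eef_pos"])*1000).round(1))
E
python3 -m crank '[{"jaw":60,"az":-9},{"jaw":60,"az":-9},{"jaw":60}]' 40
python3 -c "
from h import *
go([.622,.308,.231])"
```

```text
t 0.1 pos [0.1608 0.655  0.2305] tooly [ 0.238  0.971 -0.002] z [-0.    -0.002 -1.   ] jaw 1.003 F [-0.8 -0.2  0.7]
shift mm [-5.306e+02 -2.271e+02 -1.000e-01]schema error: expected keys jaw, x, y, z, ax, ay, az
```

```bash

python3 -m crank '[{"jaw":60,"x":0,"y":0,"z":0,"ax":0,"ay":0,"az":-9},{"jaw":60,"x":0,"y":0,"z":0,"ax":0,"ay":0,"az":-9},{"jaw":60,"x":0,"y":0,"z":0,"ax":0,"ay":0,"az":0}]' 40
python3 -c "
from h import *
go([.622,.308,.231])"
```

```text
t: 0.48
eef_pos: [0.161, 0.6552, 0.2308]
tool_rot: [-0.0, -0.036, 0.999, -0.0]
contact_force: [-0.5, -0.4, 1.4]
gripper_width: 0.597
t 0.475 pos [0.161  0.6552 0.2308] tooly [-0.072  0.997 -0.001] z [-0.    -0.001 -1.   ] jaw 0.597 F [-0.5 -0.4  1.4]
shift mm [-4.349e+02 -3.794e+02 -1.000e-01]
```

```bash

python3 -m crank '[{"jaw":60,"x":-40,"y":-35,"z":0,"ax":0,"ay":0,"az":0},{"jaw":60,"x":-40,"y":-35,"z":0,"ax":0,"ay":0,"az":0},{"jaw":60,"x":-40,"y":-35,"z":0,"ax":0,"ay":0,"az":0},{"jaw":60,"x":-40,"y":-35,"z":0,"ax":0,"ay":0,"az":0},{"jaw":60,"x":-40,"y":-35,"z":0,"ax":0,"ay":0,"az":0},{"jaw":60,"x":-40,"y":-35,"z":0,"ax":0,"ay":0,"az":0},{"jaw":60,"x":-40,"y":-35,"z":0,"ax":0,"ay":0,"az":0},{"jaw":60,"x":-40,"y":-35,"z":0,"ax":0,"ay":0,"az":0},{"jaw":60,"x":-40,"y":-35,"z":0,"ax":0,"ay":0,"az":0},{"jaw":60,"x":-40,"y":-35,"z":0,"ax":0,"ay":0,"az":0},{"jaw":60,"x":-35,"y":-29,"z":0,"ax":0,"ay":0,"az":0},{"jaw":60,"x":0,"y":0,"z":0,"ax":0,"ay":0,"az":0}]'
python3 - <<'E'
from h import *
import cv2
go([.622,.308,.058])
p,d=eyes.read_camera("scene");a=cv2.resize(p[60:260,260:500],None,fx=3,fy=3)
cv2.imwrite("pics/s1.png",a[:,:,::-1])
E
```

```text
t: 1.98
eef_pos: [0.6259, 0.3044, 0.2308]
tool_rot: [0.001, -0.031, 1.0, -0.001]
contact_force: [-0.7, -0.1, -0.3]
gripper_width: 0.603
t 1.975 pos [0.6259 0.3044 0.2308] tooly [-0.063  0.998 -0.003] z [ 0.001 -0.003 -1.   ] jaw 0.603 F [-0.7 -0.1 -0.3]
shift mm [  3.9   4.3 172.8]
```

View pics/s1.png

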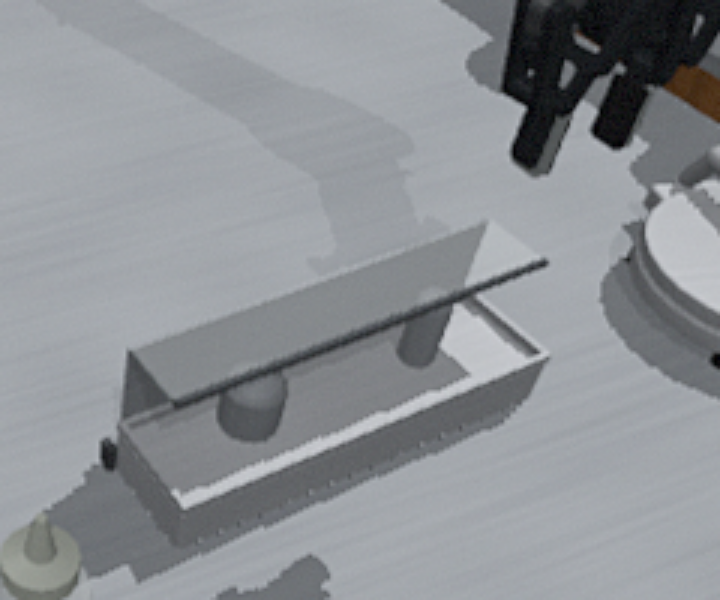

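The crop shows the gripper high and behind the shut flap, with its tips at about crop (530,170) and (610,145). I'll check that against the projection of the TCP.

```bash
python3 - <<'E'
from h import *
go([.622,.308,.058])
for n in("scene","top"): print(n,proj(n,readout.get_obs()["eef_pos"]))
E
```

```text
t 2.025 pos [0.6237 0.3073 0.2307] tooly [-0.067  0.998 -0.001] z [-0.    -0.001 -1.   ] jaw 0.6 F [0.2 0.6 0. ]
shift mm [  1.6   0.9 172.7]
scene [447.38052023 112.85985736]
top [ 78.23252248 113.54882307]
```

The projection agrees with the picture. Now I lower the fingers beyond the rod.

```bash

python3 -m crank '[{"jaw":60,"x":0,"y":0,"z":30,"ax":0,"ay":0,"az":0},{"jaw":60,"x":0,"y":0,"z":40,"ax":0,"ay":0,"az":0},{"jaw":60,"x":0,"y":0,"z":40,"ax":0,"ay":0,"az":0},{"jaw":60,"x":0,"y":0,"z":35,"ax":0,"ay":0,"az":0},{"jaw":60,"x":0,"y":0,"z":20,"ax":0,"ay":0,"az":0},{"jaw":60,"x":0,"y":0,"z":8,"ax":0,"ay":0,"az":0},{"jaw":60,"x":0,"y":0,"z":0,"ax":0,"ay":0,"az":0},{"jaw":60,"x":0,"y":0,"z":0,"ax":0,"ay":0,"az":0}]'
python3 - <<'E'
from h import *
import cv2
go([.576,.3045,.058])
p,d=eyes.read_camera("scene");a=cv2.resize(p[60:260,260:500],None,fx=3,fy=3)
cv2.imwrite("pics/s2.png",a[:,:,::-1])
E
```

```text
t: 3.02
eef_pos: [0.6235, 0.3099, 0.0598]
tool_rot: [0.001, -0.037, 0.999, 0.001]
contact_force: [1.0, 0.4, 0.2]
gripper_width: 0.599
t 3.025 pos [0.6235 0.3099 0.0598] tooly [-0.073  0.997  0.001] z [ 0.002  0.001 -1.   ] jaw 0.599 F [1.  0.4 0.2]
shift mm [47.8 -2.   1.7]
```

View pics/s2.png

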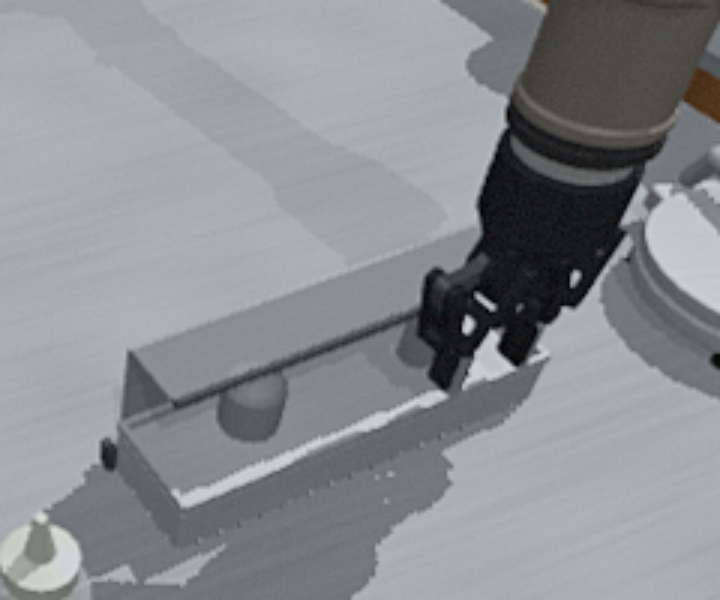

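The fingers are lowered beyond the rod and straddle the shaker's line (crop 450,375 and 520,350), and the flap is still shut. Next I draw them back.

```bash

python3 -m crank '[{"jaw":60,"x":6,"y":-1,"z":0,"ax":0,"ay":0,"az":0},{"jaw":60,"x":6,"y":-1,"z":0,"ax":0,"ay":0,"az":0},{"jaw":60,"x":6,"y":0,"z":0,"ax":0,"ay":0,"az":0},{"jaw":60,"x":6,"y":0,"z":0,"ax":0,"ay":0,"az":0},{"jaw":60,"x":6,"y":0,"z":0,"ax":0,"ay":0,"az":0},{"jaw":60,"x":6,"y":0,"z":0,"ax":0,"ay":0,"az":0},{"jaw":60,"x":6,"y":0,"z":0,"ax":0,"ay":0,"az":0},{"jaw":60,"x":5,"y":0,"z":0,"ax":0,"ay":0,"az":0},{"jaw":60,"x":0,"y":0,"z":0,"ax":0,"ay":0,"az":0},{"jaw":60,"x":0,"y":0,"z":0,"ax":0,"ay":0,"az":0},{"jaw":60,"x":0,"y":0,"z":0,"ax":0,"ay":0,"az":0}]'
python3 - <<'E'
from h import *
import cv2
go([.576,.3045,.058])
p,d=eyes.read_camera("scene");a=cv2.resize(p[60:260,260:500],None,fx=3,fy=3)
cv2.imwrite("pics/s3.png",a[:,:,::-1])
E
```

```text
t: 4.45
eef_pos: [0.5768, 0.3046, 0.0593]
tool_rot: [0.001, -0.037, 0.999, 0.001]
contact_force: [0.9, -0.7, 6.3]
gripper_width: 0.599
t 4.45 pos [0.5768 0.3046 0.0593] tooly [-0.073  0.997  0.001] z [ 0.002  0.001 -1.   ] jaw 0.599 F [ 0.9 -0.7  6.3]
shift mm [ 0.8 -0.   1.3]
```

View pics/s3.png

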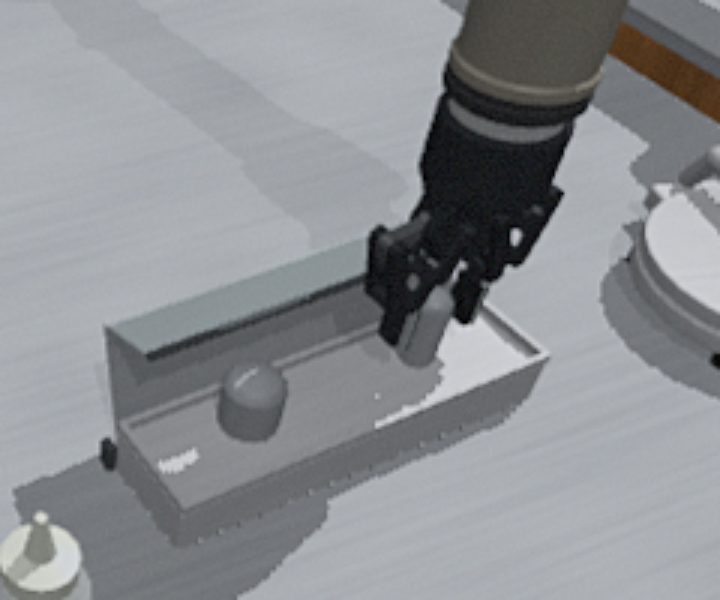

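The flap is swung back (its edge at crop 150,352 has receded), and the shaker stands at crop (425,325) between the fingers. Now I close with a moderate grip.

```bash

python3 -m crank '[{"jaw":20,"x":0,"y":0,"z":0,"ax":0,"ay":0,"az":0},{"jaw":10,"x":0,"y":0,"z":0,"ax":0,"ay":0,"az":0},{"jaw":10,"x":0,"y":0,"z":0,"ax":0,"ay":0,"az":0},{"jaw":10,"x":0,"y":0,"z":0,"ax":0,"ay":0,"az":0},{"jaw":10,"x":0,"y":0,"z":0,"ax":0,"ay":0,"az":0},{"jaw":10,"x":0,"y":0,"z":0,"ax":0,"ay":0,"az":0}]' 40
python3 - <<'E'
from h import *
import cv2
go([.576,.3045,.168])
p,d=eyes.read_camera("scene");a=cv2.resize(p[60:260,260:500],None,fx=3,fy=3)
cv2.imwrite("pics/s4.png",a[:,:,::-1])
E
```

```text
t: 5.25
eef_pos: [0.5757, 0.3039, 0.0584]
tool_rot: [-0.0, -0.037, 0.999, -0.0]
contact_force: [0.1, -0.7, 5.6]
gripper_width: 0.292
t 5.25 pos [0.5757 0.3039 0.0584] tooly [-0.073  0.997 -0.   ] z [-0. -0. -1.] jaw 0.292 F [ 0.1 -0.7  5.6]
shift mm [  -0.3    0.6 -109.6]
```

View pics/s4.png

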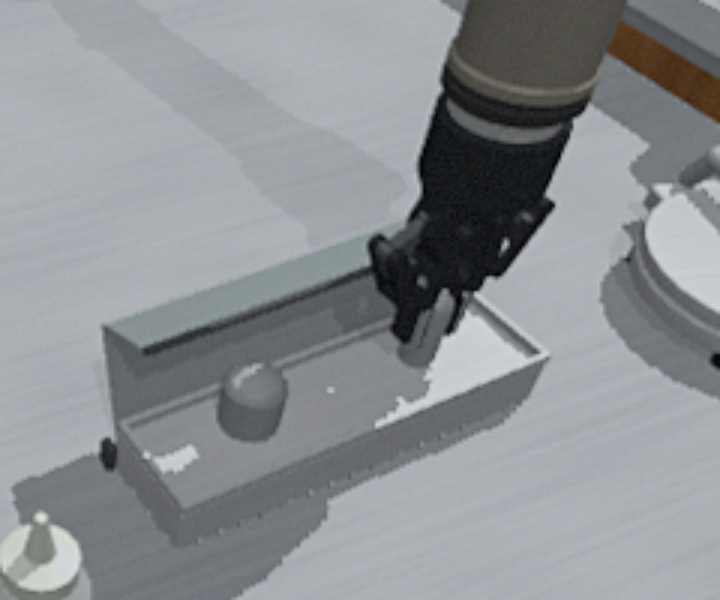

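The jaw stopped at 0.29, about 25 mm, and the shaker (crop 425,335) is gripped near its diameter. I lift straight up.

```bash

python3 -m crank '[{"jaw":10,"x":0,"y":0,"z":-6,"ax":0,"ay":0,"az":0},{"jaw":10,"x":0,"y":0,"z":-12,"ax":0,"ay":0,"az":0},{"jaw":10,"x":0,"y":0,"z":-12,"ax":0,"ay":0,"az":0},{"jaw":10,"x":0,"y":0,"z":-12,"ax":0,"ay":0,"az":0},{"jaw":10,"x":0,"y":0,"z":-12,"ax":0,"ay":0,"az":0},{"jaw":10,"x":0,"y":0,"z":-12,"ax":0,"ay":0,"az":0},{"jaw":10,"x":0,"y":0,"z":-12,"ax":0,"ay":0,"az":0},{"jaw":10,"x":0,"y":0,"z":-12,"ax":0,"ay":0,"az":0},{"jaw":10,"x":0,"y":0,"z":-12,"ax":0,"ay":0,"az":0},{"jaw":10,"x":0,"y":0,"z":-12,"ax":0,"ay":0,"az":0},{"jaw":10,"x":0,"y":0,"z":-12,"ax":0,"ay":0,"az":0},{"jaw":10,"x":0,"y":0,"z":0,"ax":0,"ay":0,"az":0}]'
python3 - <<'E'
from h import *
import cv2
go([.459,-.216,.185])
p,d=eyes.read_camera("scene");a=cv2.resize(p[40:240,260:500],None,fx=3,fy=3)
cv2.imwrite("pics/s5.png",a[:,:,::-1])
E
```

```text
t: 6.8
eef_pos: [0.5765, 0.3043, 0.1856]
tool_rot: [0.001, -0.037, 0.999, 0.001]
contact_force: [-0.4, -0.1, -1.3]
gripper_width: 0.29
t 6.8 pos [0.5765 0.3043 0.1856] tooly [-0.073  0.997  0.001] z [ 0.002  0.001 -1.   ] jaw 0.29 F [-0.4 -0.1 -1.3]
shift mm [ 1.553e+02 -5.103e+02 -2.000e-01]
```

View pics/s5.png

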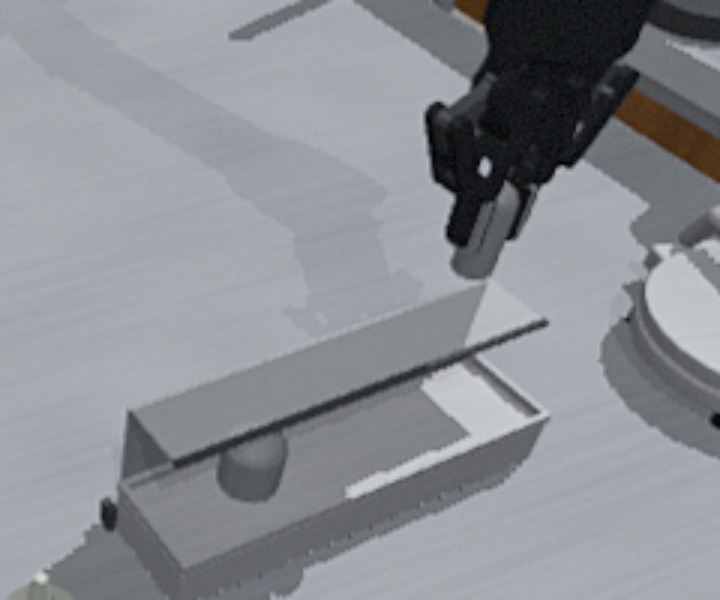

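The shaker is held upright at crop (480,240), clear above the flap, which has sprung shut. I carry it to the board.

```bash

python3 -m crank '[{"jaw":10,"x":6,"y":-20,"z":0,"ax":0,"ay":0,"az":0},{"jaw":10,"x":12,"y":-40,"z":0,"ax":0,"ay":0,"az":0},{"jaw":10,"x":15,"y":-50,"z":0,"ax":0,"ay":0,"az":0},{"jaw":10,"x":16,"y":-52,"z":0,"ax":0,"ay":0,"az":0},{"jaw":10,"x":16,"y":-52,"z":0,"ax":0,"ay":0,"az":0},{"jaw":10,"x":16,"y":-52,"z":0,"ax":0,"ay":0,"az":0},{"jaw":10,"x":16,"y":-52,"z":0,"ax":0,"ay":0,"az":0},{"jaw":10,"x":16,"y":-52,"z":0,"ax":0,"ay":0,"az":0},{"jaw":10,"x":15,"y":-52,"z":0,"ax":0,"ay":0,"az":0},{"jaw":10,"x":14,"y":-46,"z":0,"ax":0,"ay":0,"az":0},{"jaw":10,"x":9,"y":-30,"z":0,"ax":0,"ay":0,"az":0},{"jaw":10,"x":4,"y":-12,"z":0,"ax":0,"ay":0,"az":0}]'
python3 -m crank '[{"jaw":10,"x":0,"y":0,"z":0,"ax":0,"ay":0,"az":0},{"jaw":10,"x":0,"y":0,"z":0,"ax":0,"ay":0,"az":0}]'
python3 - <<'E'
from h import *
import cv2
go([.459,-.218,.0405])
p,d=eyes.read_camera("scene");a=cv2.resize(p[100:300,40:280],None,fx=3,fy=3)
cv2.imwrite("pics/s6.png",a[:,:,::-1])
E
```

```text
t: 8.35
eef_pos: [0.4564, -0.2184, 0.1839]
tool_rot: [-0.001, -0.034, 0.999, -0.0]
contact_force: [0.1, 0.5, -0.2]
gripper_width: 0.289
t: 8.6
eef_pos: [0.4589, -0.2145, 0.1841]
tool_rot: [-0.0, -0.038, 0.999, 0.0]
contact_force: [-1.6, 0.5, -0.3]
gripper_width: 0.288
t 8.6 pos [ 0.4589 -0.2145  0.1841] tooly [-0.075  0.997  0.001] z [-0.     0.001 -1.   ] jaw 0.288 F [-1.6  0.5 -0.3]
shift mm [ 1.000e-01 -3.700e+00  1.436e+02]
```

View pics/s6.png

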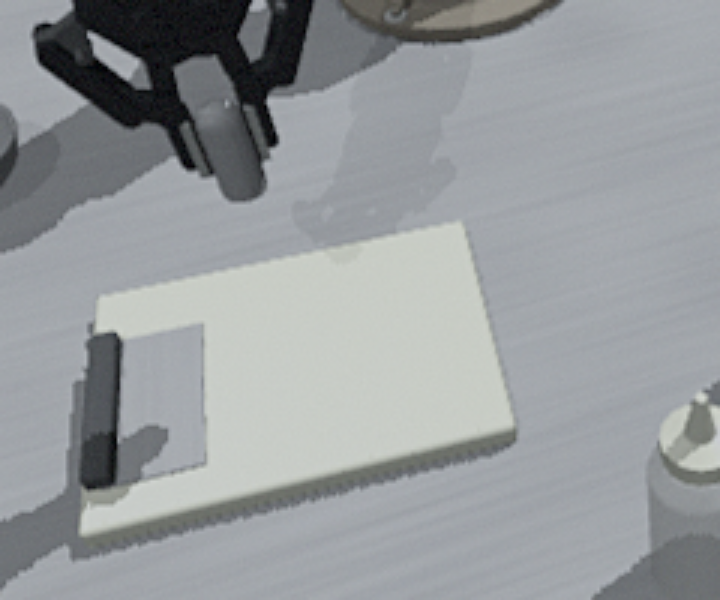

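The shaker is held over the board; the scraper blade ends at crop x≈205, left of the middle. I lower it.

```bash

python3 -m crank '[{"jaw":10,"x":0,"y":-2,"z":15,"ax":0,"ay":0,"az":0},{"jaw":10,"x":0,"y":0,"z":25,"ax":0,"ay":0,"az":0},{"jaw":10,"x":0,"y":0,"z":30,"ax":0,"ay":0,"az":0},{"jaw":10,"x":0,"y":0,"z":27,"ax":0,"ay":0,"az":0},{"jaw":10,"x":0,"y":0,"z":18,"ax":0,"ay":0,"az":0},{"jaw":10,"x":0,"y":0,"z":12,"ax":0,"ay":0,"az":0},{"jaw":10,"x":0,"y":0,"z":8,"ax":0,"ay":0,"az":0},{"jaw":10,"x":0,"y":0,"z":4,"ax":0,"ay":0,"az":0},{"jaw":10,"x":0,"y":0,"z":0,"ax":0,"ay":0,"az":0},{"jaw":10,"x":0,"y":0,"z":0,"ax":0,"ay":0,"az":0}]'
python3 -m crank '[{"jaw":10,"x":0,"y":0,"z":2,"ax":0,"ay":0,"az":0},{"jaw":10,"x":0,"y":0,"z":0,"ax":0,"ay":0,"az":0},{"jaw":10,"x":0,"y":0,"z":0,"ax":0,"ay":0,"az":0}]'
python3 - <<'E'
from h import *
import cv2
go([.459,-.218,.0385])
p,d=eyes.read_camera("scene");a=cv2.resize(p[100:300,40:280],None,fx=3,fy=3)
cv2.imwrite("pics/s7.png",a[:,:,::-1])
E
```

```text
t: 9.9
eef_pos: [0.4591, -0.2181, 0.0457]
tool_rot: [0.0, -0.037, 0.999, -0.0]
contact_force: [-0.1, -0.6, -1.0]
gripper_width: 0.291
t: 10.28
eef_pos: [0.4588, -0.218, 0.0434]
tool_rot: [0.0, -0.037, 0.999, 0.0]
contact_force: [0.2, -0.6, -0.2]
gripper_width: 0.289
t 10.275 pos [ 0.4588 -0.218   0.0434] tooly [-0.073  0.997  0.   ] z [ 0.  0. -1.] jaw 0.289 F [ 0.2 -0.6 -0.2]
shift mm [-0.2 -0.   4.9]
```

View pics/s7.png

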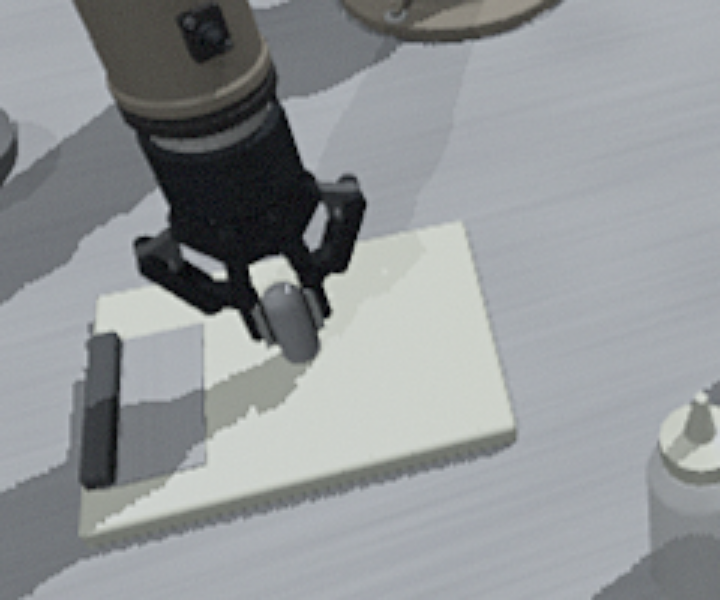

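The shaker hangs over the middle (base at crop 298,355), about 5 mm above the board. I make small steps down until I see contact.

```bash

for i in 1; do :; done
python3 -m crank '[{"jaw":10,"x":0,"y":0,"z":2,"ax":0,"ay":0,"az":0},{"jaw":10,"x":0,"y":0,"z":1,"ax":0,"ay":0,"az":0},{"jaw":10,"x":0,"y":0,"z":0,"ax":0,"ay":0,"az":0},{"jaw":10,"x":0,"y":0,"z":0,"ax":0,"ay":0,"az":0}]'
python3 -m crank '[{"jaw":10,"x":0,"y":0,"z":1,"ax":0,"ay":0,"az":0},{"jaw":10,"x":0,"y":0,"z":0,"ax":0,"ay":0,"az":0},{"jaw":10,"x":0,"y":0,"z":0,"ax":0,"ay":0,"az":0}]'
```

```text
t: 10.82
eef_pos: [0.4588, -0.218, 0.0403]
tool_rot: [-0.0, -0.037, 0.999, -0.0]
contact_force: [-0.2, -0.2, -1.0]
gripper_width: 0.29
t: 11.2
eef_pos: [0.4588, -0.218, 0.0393]
tool_rot: [-0.0, -0.037, 0.999, 0.0]
contact_force: [1.0, -0.8, -0.0]
gripper_width: 0.289
```

```bash

python3 -m crank '[{"jaw":10,"x":0,"y":0,"z":1,"ax":0,"ay":0,"az":0},{"jaw":10,"x":0,"y":0,"z":0,"ax":0,"ay":0,"az":0},{"jaw":10,"x":0,"y":0,"z":0,"ax":0,"ay":0,"az":0}]'
python3 -m crank '[{"jaw":10,"x":0,"y":0,"z":0.5,"ax":0,"ay":0,"az":0},{"jaw":10,"x":0,"y":0,"z":0,"ax":0,"ay":0,"az":0},{"jaw":10,"x":0,"y":0,"z":0,"ax":0,"ay":0,"az":0}]'
```

```text
t: 11.58
eef_pos: [0.4588, -0.218, 0.0384]
tool_rot: [0.0, -0.037, 0.999, -0.0]
contact_force: [-0.5, 0.1, 2.0]
gripper_width: 0.288
t: 11.95
eef_pos: [0.4589, -0.218, 0.0383]
tool_rot: [0.0, -0.037, 0.999, 0.0]
contact_force: [-1.1, 0.6, 8.2]
gripper_width: 0.292
```

The force rose to 8 N at z = 0.0383, so the shaker is on the board, as predicted. I open gently and then raise the arm.

```bash

python3 -m crank '[{"jaw":32,"x":0,"y":0,"z":0,"ax":0,"ay":0,"az":0},{"jaw":36,"x":0,"y":0,"z":0,"ax":0,"ay":0,"az":0},{"jaw":45,"x":0,"y":0,"z":0,"ax":0,"ay":0,"az":0},{"jaw":55,"x":0,"y":0,"z":0,"ax":0,"ay":0,"az":0},{"jaw":55,"x":0,"y":0,"z":0,"ax":0,"ay":0,"az":0},{"jaw":55,"x":0,"y":0,"z":-5,"ax":0,"ay":0,"az":0},{"jaw":55,"x":0,"y":0,"z":-15,"ax":0,"ay":0,"az":0},{"jaw":55,"x":0,"y":0,"z":-25,"ax":0,"ay":0,"az":0},{"jaw":55,"x":0,"y":0,"z":-35,"ax":0,"ay":0,"az":0},{"jaw":55,"x":0,"y":0,"z":-35,"ax":0,"ay":0,"az":0},{"jaw":55,"x":0,"y":0,"z":-30,"ax":0,"ay":0,"az":0},{"jaw":55,"x":0,"y":0,"z":0,"ax":0,"ay":0,"az":0}]'
python3 -m crank '[{"jaw":55,"x":0,"y":0,"z":0,"ax":0,"ay":0,"az":0},{"jaw":55,"x":0,"y":0,"z":0,"ax":0,"ay":0,"az":0}]'
python3 - <<'E'
from h import *
import cv2
go([.459,-.218,.185])
p,d=eyes.read_camera("scene");a=cv2.resize(p[100:300,40:460],None,fx=1.9,fy=1.9)
cv2.imwrite("pics/s8.png",a[:,:,::-1])
for z in(.018,.078):print(proj("scene",np.array([.459,-.218,z])))
E
```

```text
t: 13.45
eef_pos: [0.4604, -0.2187, 0.1861]
tool_rot: [0.003, -0.037, 0.999, -0.001]
contact_force: [-0.1, 0.0, -0.9]
gripper_width: 0.55
t: 13.7
eef_pos: [0.4581, -0.2177, 0.182]
tool_rot: [-0.001, -0.037, 0.999, 0.0]
contact_force: [-0.4, 0.7, -0.9]
gripper_width: 0.55
t 13.7 pos [ 0.4581 -0.2177  0.182 ] tooly [-0.073  0.997  0.001] z [-0.002  0.    -1.   ] jaw 0.55 F [-0.4  0.7 -0.9]
shift mm [-0.9 -0.4 -3. ]
[140.11188739 218.44627665]
[131.95832741 198.0155499 ]
```

View pics/s8.png

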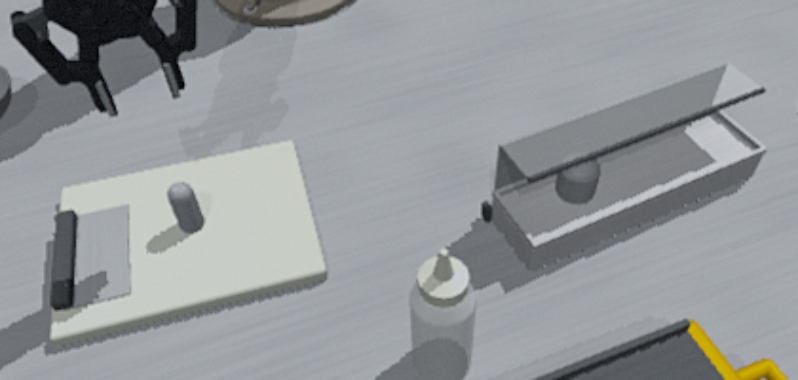

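The shaker stands upright with its base at scene (140,218), the projected target, and its axis along the projected vertical. The flap is shut and the gripper is clear.

```bash
python3 -c "
from station import ticket
print(ticket.hand_in())"
```

```text
the job is handed in; nothing more can be done
None
```

The slender shaker now stands upright near the middle of the cutting board, and I handed the job in at about 13.8 s of the 37 s allowed; no verdict is reported.

I lowered the fingers beyond the rod, drew the flap back, and gripped the shaker (jaw about 25 mm). Then I lifted it straight out and lowered it onto the board in small steps until I read about 8 N of contact, released it and raised the arm.

**Last checks:**
- **Position:** the shaker's base in the last picture is at the projected target pixel, about 6 mm from the board's measured centre towards +y. I offset it that way on purpose, to stay clear of the scraper.
- **Upright:** it looks vertical in the picture.
- **Flap:** it looks shut. I judged this and the swing open from pictures only, with no angle measured.
- **Robot:** the gripper is about 140 mm above its release height, with contact force near zero.

**What went wrong or disagreed:**
- My first move command was refused because its rows left out some keys; nothing moved.
- While the flap was held open the wrist read about 6 N upward, probably the rod against the fingers.
- The two cameras disagreed by about 4 mm on the dispenser's y position. The grasp still worked.

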